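# Centre-punch a bar on its scribed mark

### The job

Take the bar with the scribed cross out of the rack, lay it on the press table in front of the punch and let go of it; then take it again towards its plain end and slide it in until the centre of the cross lies right under the punch tip. Then press the black knob down until the tip strikes the cross, and let it spring back; never press the knob while the cross is not under the tip. Leave the bar lying there on the table, and leave the blank bar and the loose parts round about undisturbed.

Things in the scene. Friction and masses are not known exactly. Their poses are not given: they have to be found in the camera images.
- marked_bar: plain aluminium bar 160 x 36 x 16 mm, 0.14 to 0.28 kg, with a scribed cross and 14 mm circle on top near one end. Origin: centre of its underside; x along it towards the marked end, z up. At the start it lies in one of the rack's two slots, underside 14 mm above the bench, plain end at the rack's back, marked end sticking out
- mark (a point): the centre of the scribed cross, on the bar's upper face, on its centreline 20 mm from the marked end (60 mm along x from the bar's origin)
- blank_bar: bar like the other in width and thickness but only 130 mm long and without any mark, lying in the other slot; it is to stay there. Its origin lies on its underside 80 mm from the end that rests at the rack's back, 50 mm from its front end; x towards the front end
- rack: wooden rack fixed to the bench. Base 110 x 140 x 14 mm, origin under its centre. Two slots along x, 40 mm wide, centred at y = +40 and -40 mm, open above and in front (-x), between cheeks 9 mm thick and 40 mm high from x = -30 to +55 mm; no finger fits between cheek and bar. 51 mm of the marked bar stick out past the base's front edge, over bare bench
- press: grey punch press fixed to the bench. Origin on the bench under the punch tip; front looks to -x. Flat table 100 mm wide, 10 mm thick, from x = -165 to +85 mm; column 52 mm wide behind x = +35 mm; round head 42 mm in diameter, 57 to 125 mm above the bench. The bar goes in along +x, marked end first, 8 mm below the tip; a gripper near its marked end would hit the head
- plunger (a joint): downward travel of the punch plunger in m: 0 at rest (up), limit 0.013. It meets the upper face of a bar lying on the table at 0.008. Sprung up: needs about 4 N to start and 8 N at 8 mm; springs back up when let go
- punch_tip (a point): the point of the punch, 34 mm above the bench at rest; moves down with the plunger
- knob_top (a point): middle of the top of the black mushroom knob (36 mm in diameter) on the plunger, straight above the tip, 185 mm above the bench at rest; press it straight down with the closed fingers
- guide_bush: loose bystander: steel guide bush, 39 mm in diameter, 46 mm high, standing. Origin: centre of its underside
- old_ring: loose bystander: dark flat locating ring, 70 mm in diameter, 13 mm high. Origin: centre of its underside
- core_insert: loose bystander: stepped steel core insert 44 x 60 x 38 mm. Origin: centre of its underside
There are look-alikes about, which are no part of the job. What is shaped like the marked_bar but red is not meant.

How it is judged (in metres and radians):
On the way, in this order (a step that is already met when the one before it is completed fails the run):
1. the marked bar lies flat on the press table, let go (z of marked_bar in the frame of press between 0.007 and 0.013 m and angle between marked_bar's own z axis and vertical below 0.05 rad and x of mark in the frame of press between -0.165 and 0.05 m and y of mark in the frame of press between -0.05 and 0.05 m and contact force between the fingers and marked_bar below 0.1 N), for 0.2 s.
2. the mark lies under the punch tip, the bar flat on the table, the plunger up (horizontal distance between mark and punch_tip below 0.004 m and z of marked_bar in the frame of press below 0.013 m and angle between marked_bar's own z axis and vertical below 0.05 rad and value of joint plunger below 0.003 m), for 0.2 s.
3. the plunger is pressed down onto the mark (value of joint plunger above 0.0065 m and horizontal distance between mark and punch_tip below 0.004 m), for 0.05 s.
At the end, for the whole second after the job is handed in: the marked bar lies flat and at rest on the press table with the centre of its cross within 4 mm (horizontally) of the punch tip, and the plunger is back up (within 2 mm) after its stroke (horizontal distance between mark and punch_tip below 0.004 m and z of marked_bar in the frame of press between 0.007 and 0.013 m and angle between marked_bar's own z axis and vertical below 0.05 rad and linear speed of marked_bar below 0.01 m/s and value of joint plunger below 0.002 m); the robot touches nothing.
It fails at once if the knob is pressed (more than 4 mm) while the mark is more than 6 mm from under the tip (value of joint plunger above 0.004 m and horizontal distance between mark and punch_tip above 0.006 m).
It fails at once if the blank bar is moved more than 15 mm (distance of blank_bar from where it was at the start of the episode above 0.015 m).
It fails at once if a loose bystander is moved more than 20 mm or knocked over (distance of any of guide_bush, old_ring, core_insert from where it was at the start of the episode above 0.02 m or angle between guide_bush's own z axis and vertical above 0.5 rad).
It also fails if it takes over 58 s, if anything falls off the work surface, if the arm or the gripper's body presses on something with over 40 N, if the wrist force passes 120 N, or if a joint passes its speed limit or range.

### The arm

A 7-joint arm with a two-finger parallel gripper is mounted at the origin on the work surface; the furniture and walls round the work are solid. World frame = base frame: x ahead of the robot, y to its left, z up, the work surface at z = 0. Lengths are in mm, angles in rad, forces in N, time in s.
With the tool pointing down it reaches from about 425 to 800 mm from the base axis. Payload 8.3 kg.
Tool frame: the origin (TCP) lies at the very end of the fingers, on their centre line; the grasp point (between the pads) lies 19 mm behind it; z points along the fingers, y is the line along which they close (so a half turn about z gives the same grasp; the last joint's range is limited). The gripper opens to 85 mm and grips with 20 to 120 N. Pads are 22 mm wide; open, the fingers measure 114 mm over their backs; the gripper's body (76 mm by 85 mm) begins 54 mm behind the grasp point. The pads swing forward as they close: fully open they stand 13 mm farther back than shut.
Start: joints at [-1.369, 0.383, 0.016, 1.37, -0.006, 1.388, -0.046], TCP at [163.521, 603.211, 231.279] pointing down, gripper open.
Joint ranges: [-2.95, 2.95], [-0.25, 2.06], [-1.52, 1.56], [0.18, 2.33], [-1.44, 4.58], [0.02, 2.06], [-3.01, 3.01]. Speed limits (rad/s): [2.39, 2.39, 3.01, 3.01, 3.14, 3.14, 3.14].

### API

Orientations are given as [roll, pitch, yaw] about the fixed x, y, z axes, in that order (R = Rz(yaw) Ry(pitch) Rx(roll)).
In Python, from cell import ctrl, snapshot, sign_off gives the robot as it stands.
- The arm moves only by the shell command python3 -m creep 'ROWS' [FORCE]. ROWS is JSON, one flat list of numbers, 7 for each row, row after row: the shift along the tool's x, y, z in mm, then the turn, a rotation vector about the tool's x, y, z in rad, then the opening, from -1 (shut) to 1 (fully open). In form: [tx, ty, tz, rx, ry, rz, hand, tx, ty, tz, rx, ry, rz, hand, ...]. A call has 1 to 12 rows; each row is the pose to reach, as a shift and turn from the pose commanded when the call began, along the tool's axes at that moment; what a row does not reach only later rows make up. A row lasts 1/8 s, in which the tool goes at most 62.5 mm and 10.7 degrees, less where a joint would pass 70% of its speed; a pose out of reach is approached as far as the arm can. A call with a gripper value outside its range is refused whole. The fingers move at their own pace and stop on an object; FORCE is the grip in N (left out, the last holds). Time passes only in rows, so rows that repeat a pose let the fingers close. It gives the time, the measured TCP pose, the force, the opening and the grip force at its end, in the units of the state.
- ctrl.sense(): the state, without advancing time (a new reading comes with each control period).
- snapshot(name): name is "side" or "top" or "wrist"; returns a dict with "img" (400x640x3 uint8, red, green, blue), "z_map" (400x640 float32, mm along the optical axis (not along the pixel's ray), 0 where there is no reading), "vfov" (degrees; the focal length in pixels is half the picture's height over the tangent of half this angle, whatever the lens; pixels are square), "cx", "cy" (the principal point, pixels), "pose" (4x4, takes a point from camera to world coordinates); the wrist camera has in their place "mount" (4x4, takes a point from camera to tool coordinates, whose origin is the TCP and whose axes are the flange's). Camera axes: x right, y up, looking along -z (the intrinsics and any distortion apply to the point x, -y, -z); pixel columns grow to the right and rows downward; lengths in mm; the calibration is good to about 2 mm. A picture is of the moment at which its call begins: read the wrist's pose just before it.
- sign_off(): hands the job in; it is judged then, once.
The state is a dict: "time_s": time; "joint_pos": joint angles; "dq": joint speeds; "joint_torque": joint torques, N m; "position": TCP position; "tool_rot": TCP orientation; "ft_force": force on the tool from outside, world axes, zero at the start; "wrist_torque": the same for the moment, N m; "grip_width": finger opening in mm; "grasp_force": force on a finger pad.
Only numpy, scipy, OpenCV 4.12 (cv2) and the standard library are available. Lean on these libraries where they do the work, as an engineer would, in place of code of your own. Each camera call takes 0.05 s, during which the arm holds its last target. There are 200 camera calls.

## Working session

There is one attempt and no reset: what is moved stays moved. The work goes in short steps, Python scripts to look and compute and a shell command to move; the robot and the scene stay as the last step left them, time stands still between calls to the robot, and variables do not carry over. Pictures are saved under pics/ and viewed, at most 12 in all, crops included, and the job is handed in when it is done.

```bash
mkdir -p pics; cat > h.py <<'E'
import numpy as np, cv2
from cell import ctrl, snapshot, sign_off
from scipy.spatial.transform import Rotation as R
def T_tool(s):
    T=np.eye(4);T[:3,:3]=R.from_euler('xyz',s['tool_rot']).as_matrix();T[:3,3]=s['position'];return T
def shot(name):
    s=ctrl.sense(); d=snapshot(name)
    d['T']=T_tool(s)@np.array(d['mount']) if name=='wrist' else np.array(d['pose'])
    d['f']=d['img'].shape[0]/2/np.tan(np.radians(d['vfov'])/2); return d
def save(d,fn): np.savez('pics/'+fn+'.npz',**{k:v for k,v in d.items()}); cv2.imwrite('pics/'+fn+'.png',d['img'][...,::-1])
def load(fn): return {k:(v if v.ndim else v[()]) for k,v in np.load('pics/'+fn+'.npz').items()}
def ray(d,u,v):
    r=np.array([(u-d['cx'])/d['f'],-(v-d['cy'])/d['f'],-1.]); return d['T'][:3,:3]@r, d['T'][:3,3]
def onplane(d,u,v,z):
    r,o=ray(d,u,v); return o+r*(z-o[2])/r[2]
def depth(d,u,v):
    r,o=ray(d,u,v); return o+r*d['z_map'][int(v),int(u)]
def proj(d,p):
    c=np.linalg.inv(d['T'])@np.append(p,1); return d['cx']-d['f']*c[0]/c[2], d['cy']+d['f']*c[1]/c[2]
E
python3 - <<'E'
from h import *
s=ctrl.sense();print(s)
for n in('top','side'):
    d=shot(n);save(d,n+'0');print(n,d['vfov'],d['cx'],d['cy'],d['f'],[k for k in d],np.round(d['T'],3).tolist())
E
```

```text
{'time_s': 0.0, 'joint_pos': array([-1.36888688,  0.3842502 ,  0.01637769,  1.37118583, -0.00631567,
        1.38818446, -0.04650218]), 'dq': array([ 0.00070047, -0.0002822 , -0.00138144,  0.00023688,  0.00139035,
        0.0009756 , -0.00017398]), 'joint_torque': array([-4.36209166e-04, -6.27605081e+01,  8.43966510e-01, -3.71823907e+01,
        1.64882670e-02,  1.41633252e-02, -7.60752783e-06]), 'position': array([163.40720245, 602.73040253, 230.25703489]), 'tool_rot': array([-3.13961386e+00,  2.28021165e-05,  2.87683829e+00]), 'ft_force': array([-0.58976573,  0.09908825, -0.09810225]), 'wrist_torque': array([-0.01230216,  0.04336569, -0.04201893]), 'grasp_force': 0.0, 'grip_width': 85.29485431017697}
top 50.550117908116704 317.91825805902266 195.2553720310834 423.5804033613259 ['img', 'z_map', 'vfov', 'cx', 'cy', 'pose', 'T', 'f'] [[-0.022, 0.989, -0.144, 257.635], [-1.0, -0.019, 0.016, 13.26], [0.013, 0.145, 0.989, 1594.868], [0.0, 0.0, 0.0, 1.0]]
side 43.205311923814065 318.352443819499 199.2032131872427 505.073932740591 ['img', 'z_map', 'vfov', 'cx', 'cy', 'pose', 'T', 'f'] [[0.98, -0.171, 0.098, 600.005], [0.197, 0.83, -0.521, -833.017], [0.008, 0.531, 0.848, 1452.805], [0.0, 0.0, 0.0, 1.0]]
```

View pics/top0.png

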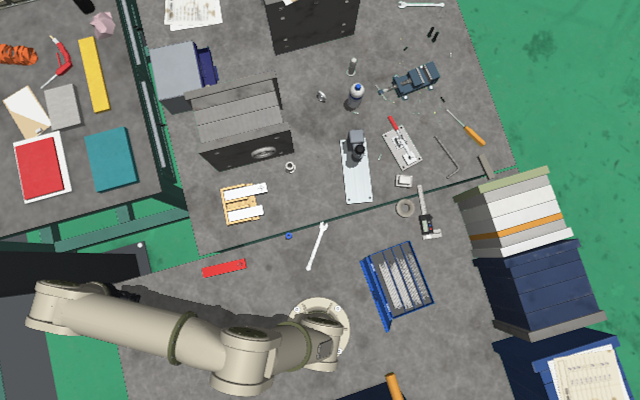

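View pics/side0.png

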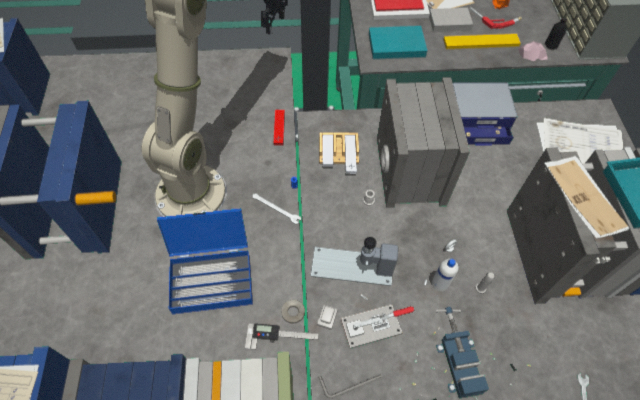

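The top view shows the rack at about (242,203), with white bars at (250,190) and (245,212). The press is at (355,170), its knob near (357,150), and a red look-alike bar lies at (224,268). The side view shows the rack at (340,150), the press at (355,265), the bush at (370,197), the ring at (292,311) and the insert at (328,316).

Candidates for the marked bar: upper bar top(250,190), lower bar top(245,212), red bar top(224,268, ruled out by colour). I'll check with a close crop.

```bash
python3 - <<'E'
from h import *
a=load('top0');b=load('side0')
A=cv2.resize(a['img'][175:230,205:305],None,fx=8,fy=5.4*1.48,interpolation=3)[:290,:800] if 0 else cv2.resize(a['img'][178:228,215:275],(480,400),interpolation=2)
B=cv2.resize(b['img'][125:180,315:365],(320,352),interpolation=2)
C=np.zeros((400,800,3),np.uint8);C[:,:480]=A;C[:352,480:]=B
cv2.imwrite('pics/c1.png',C[...,::-1])
P=lambda d,u,v,z:np.round(onplane(d,u,v,z)).tolist()
print('rack',P(a,242,203,40),P(b,339,148,40))
print('bars',depth(a,250,190),depth(a,245,212))
print('press far',depth(a,357,192), 'knob',P(a,358,150,185))
print('bush',P(a,290,168,46))
E
```

```text
rack [461.0, 270.0, 40.0] [466.0, 260.0, 40.0]
bars [510.89611869 241.56443835  30.02861409] [428.41689661 259.46650133  32.8596351 ]
press far [ 498.92863606 -160.4966403     7.55280999] knob [617.0, -150.0, 185.0]
bush [588.0, 91.0, 46.0]
```

View pics/c1.png

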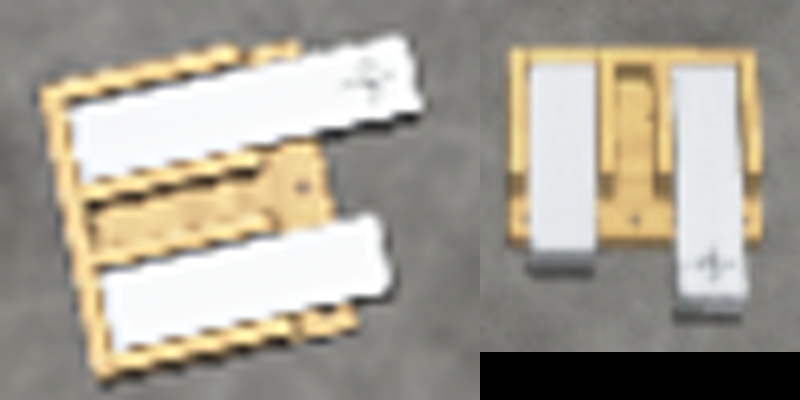

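The crop shows the cross on the upper (far) bar at about crop (370,83), which is top pixel (261,188.4). The lower bar at (245,212) is plain and shorter, so it is the blank. The marked bar is top(250,190). Next I'll measure the directions.

```bash
python3 - <<'E'
from h import *
a=load('top0');h=cv2.cvtColor(a['img'],cv2.COLOR_RGB2HSV)
m=((h[...,1]<25)&(h[...,2]>215)).astype(np.uint8);m[:, :215]=0;m[:,280:]=0;m[:175]=0;m[225:]=0
for c in cv2.findContours(m,0,2)[0]:
    if cv2.contourArea(c)<150: continue
    box=cv2.boxPoints(cv2.minAreaRect(c));w=np.array([onplane(a,*p,30)[:2] for p in box]);print('bar',w.round(0).tolist())
    e=sorted([(np.linalg.norm(w[1]-w[0]),w[1]-w[0]),(np.linalg.norm(w[2]-w[1]),w[2]-w[1])],key=lambda t:t[0]);print(e[0][0],e[1][0],np.degrees(np.arctan2(e[1][1][1],e[1][1][0])),w.mean(0))
print('mark',onplane(a,261.2,188.4,30))
# press table: bluish light colour
z=a['img'].astype(int);print(z[190,357],z[170,345],z[150,380])
m=((z[...,2]-z[...,0]>5)&(z[...,2]>150)).astype(np.uint8);m[:, :335]=0;m[:,376:]=0;m[:130]=0;m[212:]=0
c=max(cv2.findContours(m,0,2)[0],key=cv2.contourArea);w=np.array([onplane(a,*p,10)[:2] for p in cv2.boxPoints(cv2.minAreaRect(c))]);print('table',w.round(0).tolist())
E
```

```text
bar [[430.0, 327.0], [455.0, 201.0], [421.0, 193.0], [396.0, 319.0]]
34.93057002938983 128.65543788249482 -78.45654099919979 [425.45247104 259.88512527]
bar [[508.0, 343.0], [540.0, 185.0], [506.0, 178.0], [474.0, 335.0]]
35.04193616511067 161.08939170370778 -78.32766736761064 [506.86480195 260.26619407]
mark [516.13946891 199.82088559  30.        ]
[230 236 237] [223 230 230] [123 120 118]
table [[737.0, -96.0], [746.0, -198.0], [464.0, -218.0], [455.0, -118.0]]
```

```bash
python3 - <<'E'
from h import *
for n in('top0','side0'):
    d=load(n);v,u=np.mgrid[0:400,0:640];Z=d['z_map']
    r=np.stack([(u-d['cx'])/d['f'],-(v-d['cy'])/d['f'],-np.ones_like(u)],-1)*Z[...,None]
    P=r@d['T'][:3,:3].T+d['T'][:3,3]
    q=P[(P[...,2]>50)&(P[...,1]>60)&(P[...,1]<420)&(P[...,0]>430)&(P[...,0]<800)&(Z>0)]
    for y in range(80,420,40):
        s=q[abs(q[:,1]-y)<20]
        if len(s):print(n,y,'xmin',s[:,0].min().round(),'zmax',s[:,2].max().round())
    q=P[(P[...,2]>60)&(P[...,1]<-60)&(P[...,1]>-330)&(P[...,0]>430)&(P[...,0]<760)&(Z>0)]
    print('press tall',q.min(0).round(),q.max(0).round())
w=snapshot('wrist');print(np.round(w['mount'],3).tolist(),w['vfov'])
E
```

```text
top0 80 xmin 583.0 zmax 304.0
top0 120 xmin 595.0 zmax 304.0
top0 160 xmin 622.0 zmax 307.0
top0 200 xmin 611.0 zmax 307.0
top0 240 xmin 612.0 zmax 307.0
top0 280 xmin 603.0 zmax 306.0
top0 320 xmin 592.0 zmax 307.0
top0 360 xmin 587.0 zmax 306.0
top0 400 xmin 707.0 zmax 305.0
press tall [ 602. -319.   61.] [ 759. -122.  190.]
side0 80 xmin 586.0 zmax 300.0
side0 120 xmin 631.0 zmax 304.0
side0 160 xmin 620.0 zmax 303.0
side0 200 xmin 612.0 zmax 303.0
side0 240 xmin 613.0 zmax 303.0
side0 280 xmin 603.0 zmax 303.0
side0 320 xmin 592.0 zmax 304.0
side0 360 xmin 588.0 zmax 302.0
side0 400 xmin 706.0 zmax 303.0
press tall [ 603. -329.   60.] [ 759. -129.  189.]
[[-0.001, 0.962, 0.275, 70.07], [1.0, 0.001, 0.001, -0.102], [0.001, 0.275, -0.962, -143.965], [0.0, 0.0, 0.0, 1.0]] 63.58786466252328
```

```bash
python3 -m creep '[-441,-280,30,0,0,1.103,0.4,-441,-280,30,0,0,1.103,0.4,-441,-280,30,0,0,1.103,0.4,-441,-280,30,0,0,1.103,0.4,-441,-280,30,0,0,1.103,0.4,-441,-280,30,0,0,1.103,0.4,-441,-280,30,0,0,1.103,0.4,-441,-280,30,0,0,1.103,0.4,-441,-280,30,0,0,1.103,0.4,-441,-280,30,0,0,1.103,0.4,-441,-280,30,0,0,1.103,0.4,-441,-280,30,0,0,1.103,0.4]' 80
python3 - <<'E'
from h import *
d=shot('wrist');save(d,'w1');s=ctrl.sense();print(s['time_s'],s['position'],s['tool_rot'],s['grip_width'],s['ft_force'])
E
```

```text
time_s: 1.65
position: [514.9, 219.2, 201.2]
tool_rot: [-3.141, -0.001, 1.777]
ft_force: [-0.1, 0.4, 0.6]
grip_width: 59.8
grasp_force: 0.0
1.7 [515.06653477 219.05494158 201.2856175 ] [-3.14132827e+00 -4.90975004e-04  1.77641065e+00] 59.87584235970284 [-1.05412518  0.53618157 -0.01523862]
```

View pics/w1.png

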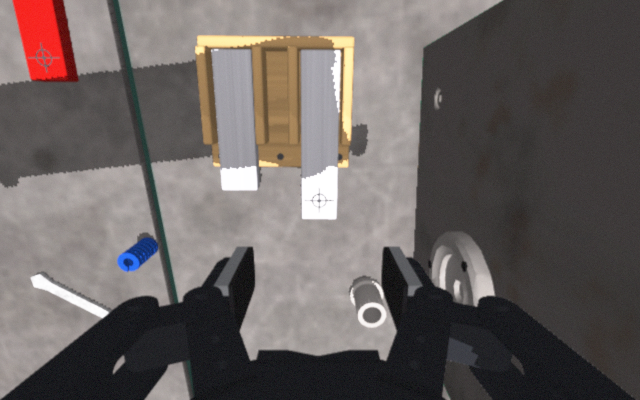

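The wrist view shows the marked bar with its cross at (319,200). Its front end spans (302–338, 218) and its back end is at row 50. The blank ends at row 190, and the bush is at (370,305).

```bash
python3 - <<'E'
from h import *
d=load('w1');g=cv2.cvtColor(d['img'],cv2.COLOR_RGB2GRAY)
m=((g>225)).astype(np.uint8);m[:165]=0;m[240:]=0;m[:,:290]=0;m[:,350:]=0
c=max(cv2.findContours(m,0,2)[0],key=cv2.contourArea);print(cv2.boundingRect(c))
sub=g[188:213,307:332];ys,xs=np.where(sub<160);print('mark px',307+xs.mean(),188+ys.mean(),(xs.min()+xs.max())/2+307,(ys.min()+ys.max())/2+188)
mk=onplane(d,319,200.5,30);print('mark',mk)
rows=[175,185,195,212]
for r in rows:
    x=np.where(m[r])[0];print(r,onplane(d,(x.min()+x.max())/2,r,30).round(1))
pb=onplane(d,320.5,51,30);print('back end',pb)
s=ctrl.sense();T=T_tool(s)
for nm,th in(('bar',np.arctan2(*(mk-pb)[[1,0]])),):
    print(nm,np.degrees(th),np.linalg.norm(mk-pb))
    dr=np.array([np.cos(th),np.sin(th),0]);gp=mk-16*dr;gp[2]=5;print('grip',gp,'tool delta',(T[:3,:3].T@(gp-T[:3,3])).round(1),'dyaw world',np.degrees(th)+180-np.degrees(s['tool_rot'][2]))
E
```

```text
(302, 166, 36, 53)
mark px 318.4 199.2 318.5 197.5
mark [519.34449919 200.8826223   30.        ]
175 [519.8 227.8  30. ]
185 [516.  216.7  30. ]
195 [518.2 206.5  30. ]
212 [521.8 188.9  30. ]
back end [492.20549323 337.40852952  30.        ]
bar -78.75713974022796 139.19715868941805
grip [516.22500954 216.57557563   5.        ] tool delta [ -2.8   0.7 196.3] dyaw world -0.5379725208323123
```

```bash
python3 -m creep '[-3,1,60,0,0,0.009,0.4,-3,1,120,0,0,0.009,0.4,-3,1,160,0,0,0.009,0.4,-3,1,180,0,0,0.009,0.4,-3,1,194,0,0,0.009,0.4,-3,1,194,0,0,0.009,0.4,-3,1,194,0,0,0.009,-0.6,-3,1,194,0,0,0.009,-0.6,-3,1,194,0,0,0.009,-0.6,-3,1,194,0,0,0.009,-0.6]' 80
```

```text
time_s: 2.95
position: [518.2, 215.3, 8.8]
tool_rot: [3.14, -0.001, 1.765]
ft_force: [-2.2, -0.9, 5.9]
grip_width: 34.6
grasp_force: 79.1
```

```bash
python3 -m creep '[0,0,-10,0,0,0,-0.6,0,0,-25,0,0,0,-0.6,0,0,-60,0,0,0,-0.6,0,0,-110,0,0,0,-0.6,0,0,-150,0,0,0,-0.6,0,0,-150,0,0,0,-0.6,0,0,-150,0,0,0,-0.6]' 80
python3 - <<'E'
from h import *
d=shot('wrist');save(d,'w2');d2=shot('side');save(d2,'s2')
v,u=np.mgrid[0:400,0:640];s=ctrl.sense();print(s['position'],s['tool_rot'])
for r in range(40,260,20): 
    print(r,depth(d,320,r).round(1),np.linalg.inv(T_tool(s))[:3]@np.append(depth(d,320,r),1))
E
```

```text
time_s: 3.82
position: [517.1, 214.7, 157.2]
tool_rot: [-3.141, -0.0, 1.765]
ft_force: [-0.5, -0.0, -1.9]
grip_width: 34.7
grasp_force: 79.9
[516.57132215 214.47774584 156.03297748] [-3.13922886e+00  7.68020924e-04  1.76486676e+00]
40 [499.6 306.1 178. ] [ 93.19919509   0.98623985 -22.09079187]
60 [500.9 299.8 178.8] [ 86.6869101    0.98698398 -22.82370544]
80 [502.1 293.3 179. ] [ 80.09459896   0.99195704 -23.00090554]
100 [503.5 286.6 179. ] [ 73.31190495   0.99811285 -23.04416072]
120 [504.8 279.8 179.3] [ 66.31758348   1.00259656 -23.33824143]
140 [506.2 272.7 179.9] [ 59.14418552   1.00546146 -23.87185278]
160 [507.7 265.2 178.2] [ 51.45540463   1.02543893 -22.18123543]
180 [509.2 257.8 179.3] [ 43.88970037   1.02445428 -23.28016915]
200 [510.7 250.  179.6] [ 35.9821384    1.02942149 -23.62628715]
220 [512.2 242.2 180.5] [ 28.02219342   1.03037772 -24.51587717]
240 [513.9 233.7 180.2] [ 19.3677021    1.04123975 -24.168598  ]
```

View pics/w2.png

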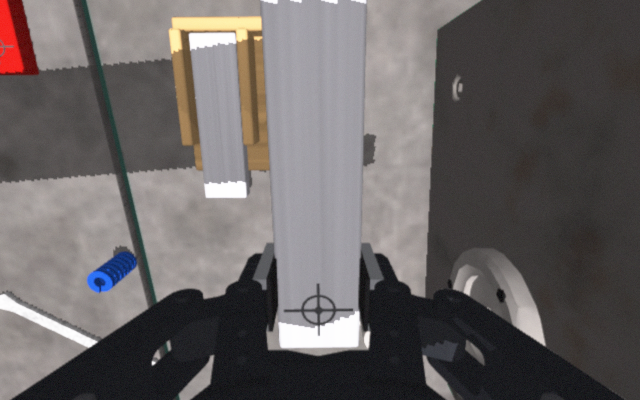

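The bar is held level with its cross at (318,310). The fingertips reach about 8 mm below its underside, which is too deep for the table. I'll set it back in the slot and regrip higher.

```bash
python3 -m creep '[0,0,60,0,0,0,-0.6,0,0,110,0,0,0,-0.6,0,0,130,0,0,0,-0.6,0,0,145,0,0,0,-0.6,0,0,150,0,0,0,-0.6,0,0,150,0,0,0,-0.6,0,0,150,0,0,0,0.4,0,0,150,0,0,0,0.4,0,0,150,0,0,0,0.4,0,0,139,0,0,0,0.4,0,0,139,0,0,0,0.4,0,0,139,0,0,0,0.4]' 80
python3 -m creep '[0,0,0,0,0,0,-0.6,0,0,0,0,0,0,-0.6,0,0,0,0,0,0,-0.6,0,0,0,0,0,0,-0.6]' 90
```

```text
time_s: 5.42
position: [517.6, 215.0, 18.5]
tool_rot: [3.141, -0.0, 1.765]
ft_force: [0.2, -0.4, 0.7]
grip_width: 59.9
grasp_force: 0.0
time_s: 5.92
position: [517.3, 214.8, 18.5]
tool_rot: [-3.141, -0.0, 1.765]
ft_force: [-1.0, -1.4, 4.8]
grip_width: 34.0
grasp_force: 89.0
```

```bash
python3 -m creep '[0,0,-10,0,0,0,-0.6,0,0,-25,0,0,0,-0.6,0,0,-60,0,0,0,-0.6,0,0,-110,0,0,0,-0.6,0,0,-140,0,0,0,-0.6,0,0,-140,0,0,0,-0.6,0,0,-140,0,0,0,-0.6]' 90
python3 - <<'E'
from h import *
d=shot('wrist');save(d,'w3');s=ctrl.sense();print(s['position'],s['tool_rot'],s['grip_width'],s['grasp_force'])
for r in range(60,260,30): 
    print(r,(np.linalg.inv(T_tool(s))[:3]@np.append(depth(d,320,r),1)).round(1))
for zt in (-14,):
  # mark in tool: search dark centroid near bottom
  g=cv2.cvtColor(d['img'],cv2.COLOR_RGB2GRAY);print(cv2.HoughCircles(g[280:345,280:360],3,1,20,param1=100,param2=12,minRadius=12,maxRadius=24))
E
```

```text
time_s: 6.8
position: [517.0, 214.7, 157.8]
tool_rot: [-3.141, 0.0, 1.765]
ft_force: [0.5, -0.3, -2.3]
grip_width: 33.6
grasp_force: 90.0
[516.67554934 214.5396055  157.22545302] [-3.13965936e+00  5.77335249e-04  1.76490269e+00] 33.63416439724818 89.95559334754944
60 [ 88.    0.9 -12.3]
90 [ 77.2   0.9 -12.4]
120 [ 66.    0.9 -13.1]
150 [ 54.2   0.9 -12.9]
180 [ 41.6   0.9 -12.5]
210 [ 28.6   0.9 -12.8]
240 [ 15.    0.9 -13.3]
[[[37.5 17.5 17.4]
  [56.5 33.5 17.6]]]
```

```bash
python3 -m creep '[-144,-71,0,0,0,-1.446,-0.6,-144,-71,0,0,0,-1.446,-0.6,-144,-71,0,0,0,-1.446,-0.6,-373,-60,0,0,0,-1.446,-0.6,-373,-60,0,0,0,-1.446,-0.6,-373,-60,0,0,0,-1.446,-0.6,-373,-60,0,0,0,-1.446,-0.6,-373,-60,0,0,0,-1.446,-0.6,-373,-60,0,0,0,-1.446,-0.6,-373,-60,0,0,0,-1.446,-0.6,-373,-60,0,0,0,-1.446,-0.6,-373,-60,0,0,0,-1.446,-0.6]' 90
python3 - <<'E'
from h import *
d=shot('wrist');save(d,'w4')
s=ctrl.sense();print(s['position'],s['tool_rot'])
E
```

```text
time_s: 8.35
position: [530.4, -162.2, 158.0]
tool_rot: [3.141, -0.001, -3.072]
ft_force: [0.8, -0.1, -2.2]
grip_width: 33.5
grasp_force: 90.1
[ 530.51850844 -162.22815691  158.17058887] [ 3.14150851e+00 -2.32520955e-04 -3.07224654e+00]
```

View pics/w4.png

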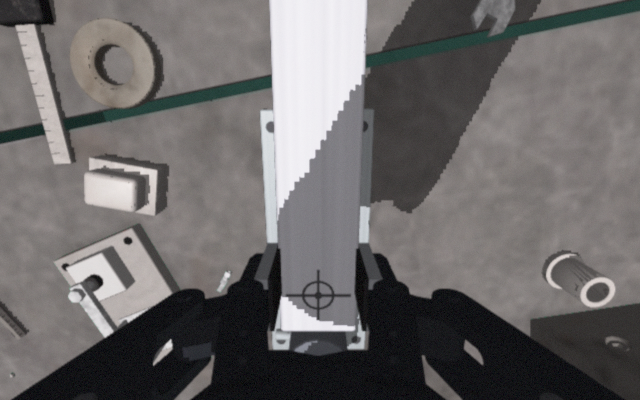

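The wrist view shows the table under the bar: left edge at column ~264, right edge ~373, front edge at row ~110, cross at (318,295). They look nearly parallel, so I'll compute the centring.

```bash
python3 - <<'E'
from h import *
d=load('w4');z=d['img'].astype(int)
L=[];Rr=[]
for r in range(120,231,10):
    row=z[r].sum(1);ls=np.diff(row[245:285]);L.append((245+np.argmax(ls)+.5,r));rs=-np.diff(row[355:400]);Rr.append((355+np.argmax(rs)+.5,r))
print(L,Rr)
for n,e in(('L',L),('R',Rr)):
    w=np.array([onplane(d,u+.5,v+.5,10)[:2] for u,v in e]);p=np.polyfit(w[:,0],w[:,1],1);print(n,p,np.degrees(np.arctan(p[0])),np.abs(np.polyval(p,w[:,0])-w[:,1]).max(),'y at 530',np.polyval(p,530))
col=z[95:130,266:272].sum(2).mean(1);print('front',95+np.argmax(np.diff(col)),onplane(d,269,95+np.argmax(np.diff(col))+1,10))
E
```

```text
[(np.float64(259.5), 120), (np.float64(273.5), 130), (np.float64(260.5), 140), (np.float64(261.5), 150), (np.float64(262.5), 160), (np.float64(262.5), 170), (np.float64(263.5), 180), (np.float64(263.5), 190), (np.float64(264.5), 200), (np.float64(264.5), 210), (np.float64(265.5), 220), (np.float64(265.5), 230)] [(np.float64(372.5), 120), (np.float64(362.5), 130), (np.float64(372.5), 140), (np.float64(371.5), 150), (np.float64(371.5), 160), (np.float64(370.5), 170), (np.float64(370.5), 180), (np.float64(359.5), 190), (np.float64(369.5), 200), (np.float64(369.5), 210), (np.float64(368.5), 220), (np.float64(368.5), 230)]
L [ 3.74680775e-02 -2.31649441e+02] 2.145758968006752 9.077090044906413 y at 530 -211.7913599050691
R [ 9.21133329e-02 -1.63210663e+02] 5.262853874540857 8.52154415731232 y at 530 -114.39059700551809
front 109 [ 463.47599937 -209.44740315   10.        ]
```

```bash
python3 -m creep '[0,0,50,0,0,0,-0.6,0,0,100,0,0,0,-0.6,0,0,130,0,0,0,-0.6,0,0,140,0,0,0,-0.6,0,0,143,0,0,0,-0.6,0,0,145,0,0,0,-0.6,0,0,145,0,0,0,-0.6,0,0,145,0,0,0,-0.6]' 90
python3 - <<'E'
from h import *
s=ctrl.sense();print(s['position'],s['tool_rot'],s['ft_force'])
d=load('w4')
L=[(259.5,120),(260.5,140),(261.5,150),(262.5,165),(263.5,185),(264.5,205),(265.5,225)];Rr=[(372.5,130),(371.5,155),(370.5,175),(369.5,205),(368.5,225)]
for e in(L,Rr):
    w=np.array([onplane(d,u+.5,v+.5,10)[:2] for u,v in e]);p=np.polyfit(w[:,0],w[:,1],1);print(np.degrees(np.arctan(p[0])),'y at 530',np.polyval(p,530))
E
```

```text
time_s: 9.4
position: [531.6, -163.0, 14.6]
tool_rot: [-3.141, 0.002, -3.072]
ft_force: [-1.0, 0.0, 6.1]
grip_width: 33.4
grasp_force: 90.9
[ 531.60024264 -163.00474934   14.64021309] [-3.14108241e+00  2.42412341e-03 -3.07236659e+00] [-0.98893292  0.03521564  6.08023841]
4.503208530178904 y at 530 -212.49066766206664
4.161001852610965 y at 530 -113.10399658018554
```

```bash
python3 -m creep '[0,0,0,0,0,0,0,0,0,0,0,0,0,0.4,0,0,0,0,0,0,0.4,0,0,-20,0,0,0,0.4,0,0,-60,0,0,0,0.4,0,0,-120,0,0,0,0.4,0,0,-165,0,0,0,0.4,40,0,-165,0,0,0,0.4,40,0,-165,0,0,0,0.4,40,0,-165,0,0,0,0.4]' 90
python3 - <<'E'
from h import *
d=shot('wrist');save(d,'w5')
t=shot('top');save(t,'t5');q=shot('side');save(q,'s5')
s=ctrl.sense();print(s['position'],s['tool_rot'])
C=np.zeros((600,800,3),np.uint8);C[:400,:640]=d['img']
C[400:600,:400]=cv2.resize(t['img'][125:215,290:470],(400,200));C[400:600,400:]=cv2.resize(q['img'][220:295,290:440],(400,200))
cv2.imwrite('pics/c5.png',C[...,::-1])
E
```

```text
time_s: 10.65
position: [490.9, -165.2, 178.2]
tool_rot: [3.141, 0.0, -3.072]
ft_force: [0.1, -0.5, -0.6]
grip_width: 60.3
grasp_force: 0.0
[ 491.12466453 -165.20251374  177.91660163] [-3.14135647e+00 -6.70605686e-04 -3.07164443e+00]
```

View pics/c5.png

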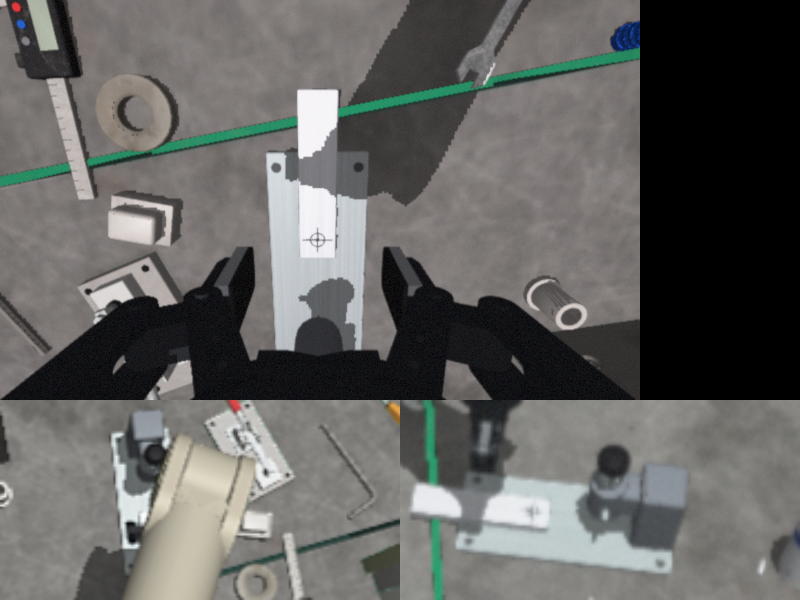

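The wrist view shows the bar lying on the table with its cross at (317.5,240), back end at row ~90 and front end ~257. The table's front edge is at row ~152, its edges at columns ~268 to 367, and the knob is at (319,335). Now the relative geometry.

```bash
python3 - <<'E'
from h import *
d=load('w5');z=d['img'].astype(int);g=z.sum(2)
def edge(r,a,b,sg):
    return a+np.argmax(sg*np.diff(g[r,a:b]))+1.0
def fit(e,zz,robust=True):
    w=np.array([onplane(d,u,v+.5,zz)[:2] for u,v in e])
    for _ in range(3):
        p=np.polyfit(w[:,0],w[:,1],1);res=abs(np.polyval(p,w[:,0])-w[:,1]);w=w[res<=max(1.,np.median(res)*2)]
    return p,res.max(),len(w)
rt=list(range(190,241,4))
L=fit([(edge(r,255,285,1),r) for r in rt],10);Rr=fit([(edge(r,350,380,-1),r) for r in rt],10)
print('table L,R',L,Rr,np.degrees(np.arctan([L[0][0],Rr[0][0]])))
rb=list(range(96,120,3))+list(range(205,250,4))
bl=fit([(edge(r,290,306,1),r) for r in rb],26);br=fit([(edge(r,328,346,-1),r) for r in rb],26)
print('bar',bl,br,np.degrees(np.arctan([bl[0][0],br[0][0]])))
ft=[145+np.argmax(np.diff(g[145:162,c]))+1 for c in list(range(272,284,2))+list(range(345,366,3))];print('front rows',ft)
bt=[84+np.argmax(np.diff(g[84:100,c]))+1 for c in range(303,336,4)];print('bar back',bt)
fb=[250+np.argmin(np.diff(g[250:264,c]))+1 for c in range(303,332,4)];print('bar front',fb)
sub=g[225:256,304:331]<450;ys,xs=np.where(sub);print('mark px',304+(xs.min()+xs.max())/2+.5,225+(ys.min()+ys.max())/2+.5,xs.mean()+304.5,ys.mean()+225.5)
kn=[(np.where(g[r,285:360]<150)[0][[0,-1]]+285) for r in (330,335,340,345)];print('knob cols',kn)
E
```

```text
table L,R (array([ 7.27794509e-02, -2.51075785e+02]), np.float64(0.46653265824886603), 13) (array([ 8.16591146e-02, -1.56545336e+02]), np.float64(0.4752200001501308), 9) [4.16261614 4.66836447]
bar (array([ 7.20552247e-02, -2.18680255e+02]), np.float64(0.6217631991140422), 20) (array([ 6.55426615e-02, -1.80020625e+02]), np.float64(0.5772075683616436), 20) [4.12133751 3.74995428]
front rows [np.int64(152), np.int64(153), np.int64(153), np.int64(153), np.int64(153), np.int64(153), np.int64(152), np.int64(152), np.int64(151), np.int64(151), np.int64(152), np.int64(151), np.int64(151)]
bar back [np.int64(90), np.int64(90), np.int64(90), np.int64(90), np.int64(90), np.int64(90), np.int64(90), np.int64(90), np.int64(90)]
bar front [np.int64(258), np.int64(258), np.int64(258), np.int64(258), np.int64(258), np.int64(258), np.int64(258), np.int64(258)]
mark px 317.5 240.0 318.1818181818182 239.72727272727272
knob cols [array([301, 338]), array([298, 339]), array([301, 340]), array([297, 341])]
```

```bash
python3 - <<'E'
from h import *
d=load('w5');T=d['T']
a=np.radians(4.42);ux=np.array([np.cos(a),np.sin(a)]);uy=np.array([-ux[1],ux[0]])
mid=lambda x:(np.polyval([.07278,-251.076],x)+np.polyval([.08166,-156.545],x))/2
c=np.array([510,mid(510)]);print('table width',(.07278*510-251.076)-(.08166*510-156.545))
fr=(onplane(d,277,153,10)[:2]+onplane(d,356,151.5,10)[:2])/2
tip=c+ux*((fr-c)@ux+165);print('tip from table',tip)
mk=onplane(d,317.8,240,26)[:2];bk=onplane(d,318,90,26)[:2];fe=onplane(d,318,258,26)[:2];print('mark',mk,'len',np.linalg.norm(fe-bk),'mark-end',np.linalg.norm(fe-mk))
m2=fe-20*(fe-bk)/np.linalg.norm(fe-bk);print('mark from end',m2)
v=tip-mk;print('slide in press frame',v@ux,v@uy)
for zz in(175,180):
    kp=onplane(d,319.3,345,zz)[:2];print('knob lateral offset from tip',(kp-tip)@uy)
# top / side views of knob (before arm occlusion)
for n in('top0','side0'):
    q=load(n);u,vv=proj(q,np.array([*tip,185]));print(n,'knob top expected px',u,vv)
    g=cv2.cvtColor(q['img'],cv2.COLOR_RGB2GRAY);s=g[int(vv)-14:int(vv)+15,int(u)-14:int(u)+15];m=(s<45).astype(np.uint8)
    k=max(cv2.findContours(m,0,2)[0],key=cv2.contourArea);(x,y),r=cv2.minEnclosingCircle(k);print(x+int(u)-14+.5,y+int(vv)-14+.5,r, q['f']*18/np.linalg.norm(q['T'][:3,3]-[*tip,185]),cv2.boundingRect(k))
    print(onplane(q,x+int(u)-13.5,y+int(vv)-13.5,178))
E
```

```text
table width -99.05980000000002
tip from table [ 624.78469016 -155.55579372]
mark [ 544.37338121 -161.5997907 ] len 159.70518369829347 mark-end 19.465635937135964
mark from end [ 543.82571233 -161.43938514]
slide in press frame 80.63795168161036 -0.1710416108053177
knob lateral offset from tip 0.9554096687336203
knob lateral offset from tip 0.9624457382526855
top0 knob top expected px 359.6658036586506 147.81859208994914
359.875 149.875 4.667138576507568 5.198589163557018 (10, 12, 9, 10)
[ 619.33150553 -156.85395668  178.        ]
side0 knob top expected px 370.8026601083843 239.74011611400985
369.69090938568115 243.21818161010742 5.323073387145996 6.32365129656141 (9, 13, 10, 11)
[ 623.4216178  -163.39506028  178.        ]
```

```bash
python3 -m creep '[57,0,0,0,0,0,0.4,57,0,60,0,0,0,0.4,57,0,110,0,0,0,0.4,57,0,145,0,0,0,0.4,57,0,160,0,0,0,0.4,57,0,164,0,0,0,0.4,57,0,164,0,0,0,0.4,57,0,164,0,0,0,-0.6,57,0,164,0,0,0,-0.6,57,0,164,0,0,0,-0.6,57,0,164,0,0,0,-0.6]' 60
python3 - <<'E'
from h import *
s=ctrl.sense();print(s['position'],s['tool_rot'],s['ft_force'],s['grip_width'])
E
```

```text
time_s: 12.18
position: [434.6, -169.6, 15.4]
tool_rot: [-3.141, 0.002, -3.072]
ft_force: [-2.3, 1.4, 6.5]
grip_width: 33.9
grasp_force: 60.6
[ 434.55557565 -169.63474904   15.41339257] [-3.14146067e+00  1.95075465e-03 -3.07239887e+00] [-2.32986553  1.36255057  6.49926361] 33.85883681986244
```

```bash
python3 -m creep '[-10,0,-1,0,0,0,-0.6,-25,0,-1,0,0,0,-0.6,-45,0,-1,0,0,0,-0.6,-62,0,-1,0,0,0,-0.6,-74,0.4,-1,0,0,0,-0.6,-80.6,0.4,-1,0,0,0,-0.6,-80.6,0.4,-1,0,0,0,-0.6,-80.6,0.4,-1,0,0,0,-0.6,-80.6,0.4,-1,0,0,0,-0.6]' 60
python3 - <<'E'
from h import *
s=ctrl.sense();print(s['position'],s['tool_rot'],s['ft_force'],s['grip_width'])
print((s['position']-np.array([434.556,-169.635,15.4]))[:2]@np.array([[.9970,.0771],[-.0771,.9970]]).T)
d=shot('wrist');save(d,'w6');q=shot('side');save(q,'s6')
C=np.zeros((400,800,3),np.uint8);C[:,:300]=d['img'][:,170:470];C[:300,300:]=cv2.resize(q['img'][230:290,300:400],(500,300),interpolation=2)
cv2.imwrite('pics/c6.png',C[...,::-1])
E
```

```text
time_s: 13.3
position: [515.4, -163.4, 15.8]
tool_rot: [-3.141, 0.002, -3.072]
ft_force: [2.6, -0.7, 3.0]
grip_width: 34.2
grasp_force: 60.1
[ 515.41652729 -163.42469283   15.75588809] [-3.14102683e+00  2.02447723e-03 -3.07188041e+00] [ 2.63307977 -0.65637775  3.04790293] 34.2027168279718
[ 8.10967604e+01 -4.26704022e-02]
```

View pics/c6.png

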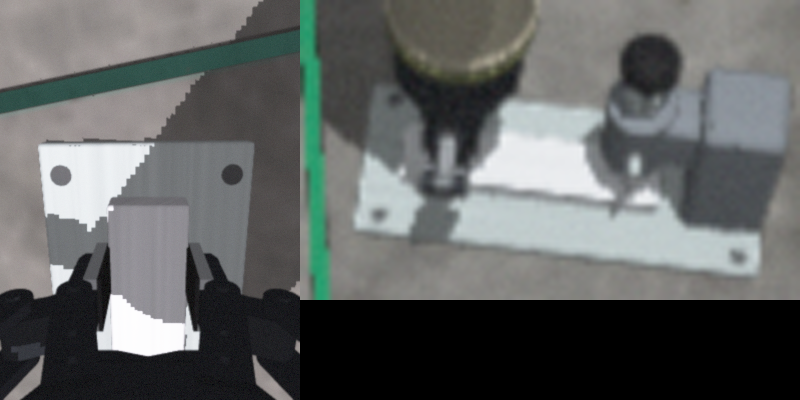

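The wrist crop shows the bar's rear end, with its top edge at row ~206 and columns 280–357. The table's front edge is at row ~143, columns 210–424. The side view shows the bar under the head with the cross hidden. I'll check the rear end against the table front; the mark lies 140 mm ahead of the rear end.

```bash
python3 - <<'E'
from h import *
d=load('w6');g=d['img'].astype(int).sum(2)
print([int(x) for x in g[192:214,300]],[int(x) for x in g[138:150,230]],[int(x) for x in g[138:150,400]])
fr=[[c+.5,138+np.argmax(np.diff(g[138:150,c]))+1] for c in list(range(215,320,6))+list(range(345,420,6))]
w=np.array([onplane(d,*p,10)[:2] for p in fr]);p=np.polyfit(w[:,1],w[:,0],1);print('front dir',np.degrees(np.arctan(p[0])),'res',abs(np.polyval(p,w[:,1])-w[:,0]).max())
a=np.radians(4.42);ux=np.array([np.cos(a),np.sin(a)]);uy=np.array([-ux[1],ux[0]])
F=np.median(w@ux);
for r in (205,206,207): print(r,'mark x in press', onplane(d,319,r,26)[:2]@ux-F-165+140)
for r in (197,198,199): print(r,'via bottom', onplane(d,319,r,10)[:2]@ux-F-165+140)
# lateral: table edges vs bar edges
for r in (160,170,180):
    l=205+np.argmax(np.diff(g[r,205:225]))+1;q=415+np.argmin(np.diff(g[r,415:432]))+1
    print('table c',(onplane(d,l,r+.5,10)[:2]@uy+onplane(d,q,r+.5,10)[:2]@uy)/2,l,q)
for r in (212,222,232):
    l=270+np.argmax(abs(np.diff(g[r,270:290])))+1;q=350+np.argmax(abs(np.diff(g[r,350:365])))+1
    print('bar c',(onplane(d,l,r+.5,26)[:2]@uy+onplane(d,q,r+.5,26)[:2]@uy)/2,l,q)
E
```

```text
[350, 352, 351, 349, 337, 320, 314, 318, 313, 319, 324, 318, 339, 367, 411, 428, 437, 430, 447, 447, 440, 435] [454, 445, 368, 259, 306, 434, 560, 649, 688, 714, 723, 723] [216, 215, 236, 264, 311, 332, 345, 346, 348, 347, 348, 354]
front dir -4.542482200985901 res 0.8653077828297455
205 mark x in press 0.046752352857197366
206 mark x in press 0.49787877896238797
207 mark x in press 0.9498134250371777
197 via bottom 0.8056209805993149
198 via bottom 1.3036291887419225
199 via bottom 1.8025232600627419
table c -203.2538504824546 209 423
table c -203.30063820106906 210 422
table c -203.34824473301603 211 421
bar c -202.26044984483883 278 359
bar c -202.7352665071504 277 358
bar c -202.3329786166834 279 358
```

The mark sits at about +0.5 mm along and ~0 mm lateral, so I'll release, lift and check from above.

```bash
python3 -m creep '[0,0,0,0,0,0,0,0,0,0,0,0,0,0.3,0,0,0,0,0,0,0.3,0,0,-20,0,0,0,0.3,0,0,-60,0,0,0,0.3,0,0,-120,0,0,0,0.3,0,0,-180,0,0,0,0.3,0,0,-214,0,0,0,0.3,0,0,-214,0,0,0,-1,0,0,-214,0,0,0,-1]' 60
python3 - <<'E'
from h import *
d=shot('wrist');save(d,'w7')
g=d['img'].astype(int).sum(2)
s=ctrl.sense();print(s['position'],s['tool_rot'])
cv2.imwrite('pics/w7.png',d['img'][...,::-1])
E
```

```text
time_s: 14.65
position: [513.6, -163.2, 228.3]
tool_rot: [3.141, -0.001, -3.072]
ft_force: [-0.2, 1.3, -1.2]
grip_width: 19.9
grasp_force: 0.0
[ 513.36619926 -163.12317351  227.82026456] [ 3.14099004e+00 -2.46625892e-03 -3.07225668e+00]
```

View pics/w7.png

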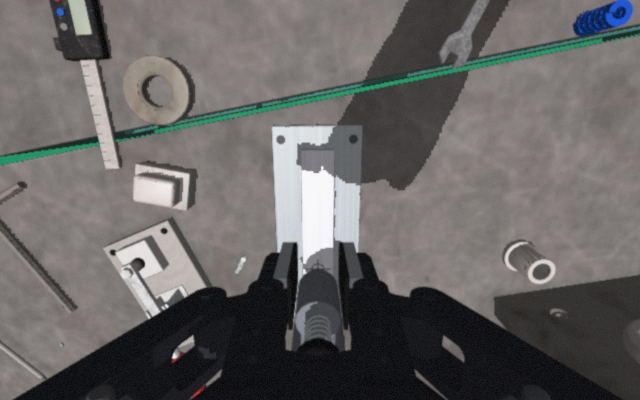

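The cross is visible at about (318,267), just at the punch head's edge. The table's front edge is at row ~126, and the bar's rear end at row ~148. One last check of the mark from this view.

```bash
python3 - <<'E'
from h import *
d=load('w7');g=d['img'].astype(int).sum(2)
a=np.radians(4.42);ux=np.array([np.cos(a),np.sin(a)]);uy=np.array([-ux[1],ux[0]])
fr=[(c+.5,119+np.argmax(np.diff(g[119:132,c]))+1) for c in range(277,322,3)];w=np.array([onplane(d,*p,10)[:2] for p in fr]);F=np.median(w@ux)
bk=[142+np.argmax(abs(np.diff(g[142:158,c])))+1 for c in range(308,330,3)];print(fr[::4],bk)
L=[];R_=[]
for r in (190,200,210,220,230):
    l=268+np.argmax(np.diff(g[r,268:285]))+1;q=352+np.argmin(np.diff(g[r,352:368]))+1
    L.append((onplane(d,l,r+.5,10)[:2]@uy+onplane(d,q,r+.5,10)[:2]@uy)/2)
print('table c',np.round(L,1))
for (u,v) in((318,267),(318,269)): 
    m=onplane(d,u,v,26)[:2];print('mark press xy',m@ux-F-165,m@uy-np.median(L))
print('from back',[round(onplane(d,318,r,26)[:2]@ux-F-25,1) for r in (148,149,150,151)])
for r in (180,210,235):
    l=292+np.argmax(np.diff(g[r,292:310]))+1;q=328+np.argmin(np.diff(g[r,328:342]))+1
    print('bar c',l,q,(onplane(d,l,r+.5,26)[:2]@uy+onplane(d,q,r+.5,26)[:2]@uy)/2-np.median(L))
cv2.imwrite('pics/c7.png',cv2.resize(d['img'][240:300,280:360],(800,600),interpolation=2)[...,::-1])
E
```

```text
[(277.5, np.int64(127)), (289.5, np.int64(127)), (301.5, np.int64(126)), (313.5, np.int64(127))] [np.int64(143), np.int64(145), np.int64(144), np.int64(146), np.int64(145), np.int64(144), np.int64(143), np.int64(150)]
table c [-202.9 -203.  -203.7 -203.2 -203.3]
mark press xy -3.0795260628024153 0.12145414604256644
mark press xy -0.46402350175446827 0.09890614952439591
from back [np.float64(-2.9), np.float64(-1.8), np.float64(-0.8), np.float64(0.3)]
bar c 302 334 1.022399126198252
bar c 302 333 0.16348381554362845
bar c 303 333 0.4660954932729737
```

View pics/c7.png

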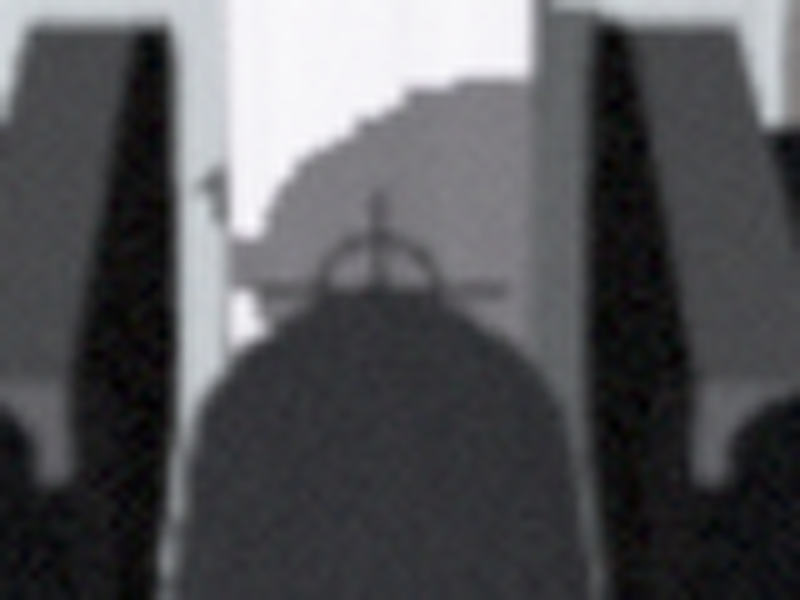

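The cross centre is at crop (378,290), i.e. pixel (317.8,269). That puts the mark at about -0.5 mm along and 0.1 mm lateral from the tip, within tolerance. Now I'll press the knob.

```bash
python3 -m creep '[-50,0,0,0,0,0,-1,-100,0,0,0,0,0,-1,-112,0,0,0,0,0,-1,-112,0,0,0,0,0,-1,-112,0,20,0,0,0,-1,-112,0,34,0,0,0,-1,-112,0,34,0,0,0,-1,-112,0,34,0,0,0,-1]' 60
python3 -m creep '[0,0,5,0,0,0,-1,0,0,9,0,0,0,-1,0,0,12,0,0,0,-1,0,0,14,0,0,0,-1,0,0,14,0,0,0,-1]'
```

```text
time_s: 15.7
position: [625.8, -155.9, 196.0]
tool_rot: [-3.141, 0.001, -3.073]
ft_force: [-0.5, -0.1, 0.8]
grip_width: 0.1
grasp_force: 0.0
time_s: 16.32
position: [625.9, -155.7, 181.4]
tool_rot: [-3.142, 0.0, -3.072]
ft_force: [-1.3, 1.3, 2.8]
grip_width: -0.2
grasp_force: 1.7
```

```bash
python3 -m creep '[0,0,3,0,0,0,-1,0,0,5,0,0,0,-1,0,0,7,0,0,0,-1,0,0,7,0,0,0,-1]'
```

```text
time_s: 16.82
position: [626.0, -155.8, 175.6]
tool_rot: [3.141, 0.001, -3.072]
ft_force: [-5.1, 1.4, 12.3]
grip_width: -0.0
grasp_force: 6.1
```

```bash
python3 -m creep '[0,0,2,0,0,0,-1,0,0,4,0,0,0,-1,0,0,4,0,0,0,-1,0,0,4,0,0,0,-1]'
```

```text
time_s: 17.32
position: [626.2, -155.8, 174.3]
tool_rot: [3.141, 0.003, -3.072]
ft_force: [-12.6, 4.3, 28.8]
grip_width: -0.3
grasp_force: 14.1
```

The stroke has bottomed out firmly on the bar (force rose to 29 N). I'll let it spring back and retreat.

```bash
python3 -m creep '[0,0,-5,0,0,0,-1,0,0,-10,0,0,0,-1,0,0,-16,0,0,0,-1,0,0,-40,0,0,0,-1,0,0,-60,0,0,0,-1,60,0,-60,0,0,0,-1,112,0,-60,0,0,0,-1,112,0,-60,0,0,0,-1,112,0,-60,0,0,0,-1]'
python3 - <<'E'
from h import *
d=shot('wrist');save(d,'w8');q=shot('side');save(q,'s8')
g=d['img'].astype(int).sum(2);s=ctrl.sense();print(s['position'],s['ft_force'])
C=np.zeros((400,800,3),np.uint8);C[:,:400]=cv2.resize(d['img'][220:300,280:360],(400,400));C[:300,400:]=cv2.resize(q['img'][215:290,300:400],(400,300))
cv2.imwrite('pics/c8.png',C[...,::-1])
a=np.radians(4.42);ux=np.array([np.cos(a),np.sin(a)])
fr=[(c+.5,115+np.argmax(np.diff(g[115:145,c]))+1) for c in range(277,322,3)];print(fr[::3]);F=np.median([onplane(d,*p,10)[:2]@ux for p in fr])
for r in (255,260,265,270):print(r,onplane(d,318,r,26)[:2]@ux-F-165)
E
```

```text
time_s: 18.45
position: [514.5, -163.1, 230.4]
tool_rot: [3.141, 0.001, -3.072]
ft_force: [0.4, 0.0, 0.7]
grip_width: 0.0
grasp_force: 0.0
[ 515.15720555 -163.04384281  230.27742413] [0.21044742 0.42980231 0.27009413]
[(277.5, np.int64(125)), (286.5, np.int64(125)), (295.5, np.int64(125)), (304.5, np.int64(125)), (313.5, np.int64(125))]
255 -16.36148447500318
260 -9.899348881510264
265 -3.3764706453749795
270 3.2080107287071087
```

View pics/c8.png

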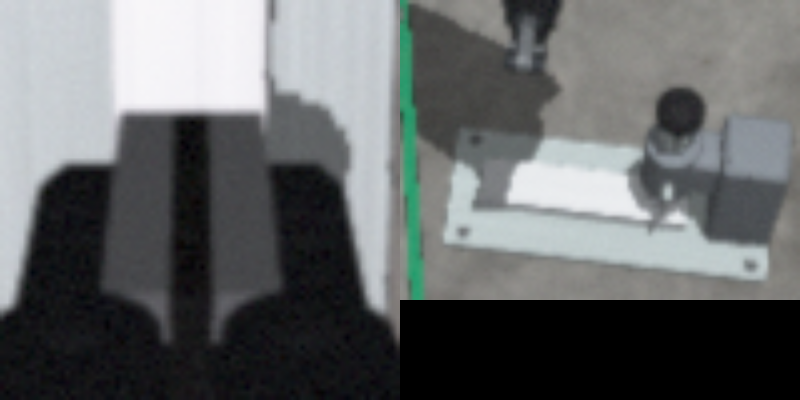

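The wrist crop shows only the shut fingers hiding the cross. The side crop shows the bar unmoved under the punch, the knob back up at crop (680,110), and the gripper clear. Handing in.

```bash
python3 -c "
from cell import sign_off
print(sign_off())"
```

```text
the job is handed in; nothing more can be done
None
```

I handed the job in at about 18.5 s of robot time: the bar lies on the press table, its cross measured about 0.5 mm from under the tip just before the punch. The strike was firm (29 N at the wrist) and the side view shows the knob back up; the verdict was not returned to me, and I did not re-check the blank bar and loose parts.

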